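# Feel along an incubator's rim for its release notch and press it

## Robot

A 7-joint arm with a two-finger parallel gripper is mounted at the origin on the work surface. World frame = base frame: x ahead of the robot, y to its left, z up, the work surface at z = 0. Lengths are in m, angles in rad, forces in N, time in s.
With the tool pointing down it reaches from about 0.35 to 0.9 m from the base axis. Payload 19.9 kg.
Tool frame: the origin (TCP) lies midway between the tips of the shut fingers; the grasp point (between the pads) lies 19 mm behind it; z points along the fingers, y is the direction in which the jaws open and shut (so a half turn about z gives the same grasp; the last joint's range is limited). The gripper opens to 94 mm and grips with 3 to 60 N. Pads are 16 mm wide; open, the fingers measure 119 mm over their backs; the gripper's body (75 mm by 177 mm) begins 78 mm behind the grasp point.
Start: joints at [-1.236, 0.417, -0.01, 1.614, 0.005, 1.111, -0.053], TCP at [0.23, 0.581, 0.205] pointing down, gripper open.
Joint ranges: [-2.81, 2.81], [-0.39, 2.02], [-1.27, 1.25], [0.06, 2.57], [-1.19, 4.33], [0.19, 2], [-2.82, 2.82]. Speed limits (rad/s): [1.89, 1.89, 2.39, 2.39, 3.01, 3.01, 3.01].

## Interface

Orientations are given as [roll, pitch, yaw] about the fixed x, y, z axes, in that order (R = Rz(yaw) Ry(pitch) Rx(roll)).
In Python, from cell import sensors, get_image, camera_params, bot gives the robot as it stands. The module is installed in compiled form; this text tells all that it offers.
- The arm moves only by the tool send_rows, never from a script. Its argument "motion" is a list that holds one entry, the list of rows, each a list of 7 numbers: the turn, a rotation vector about the tool's x, y, z in rad, then the shift along the tool's x, y, z in cm, then the opening in per cent of the stroke, from 0 (shut) to 100 (fully open). A call has exactly 8 rows; each row is the pose to reach, as a shift and turn from the pose commanded when the call began, along the tool's axes at that moment; what a row does not reach only later rows make up. A row lasts 1/12 s, in which the tool goes at most 41.7 mm and 7.16 degrees, less where a joint would pass 70% of its speed; a pose out of reach is approached as far as the arm can. A call with a gripper value outside its range is refused whole. The fingers move at their own pace and stop on an object; "squeeze" is the grip in N (left out, the last holds). Time passes only in rows, so rows that repeat a pose let the fingers close, or fill a call up. It gives the time, the measured TCP pose, the force and the opening at its end, in the units of the state.
- sensors.sense(): the state, without advancing time (a new reading comes with each control period).
- get_image(name): name is "side" or "top"; returns the picture (420x560x3 uint8, blue, green, red); there is no depth.
- camera_params(name): a dict with "K" (3x3 intrinsics, pixels), "D" ([k1, k2, p1, p2, k3] as OpenCV has them; the pictures are not rectified), "rvec" (rotation vector, rad) and "tvec" (3), from world to camera coordinates, as OpenCV has them. Camera axes: x right, y down, z forward; pixel columns grow to the right and rows downward; lengths in m; the calibration is good to about 2 mm. A picture is of the moment at which its call begins. camera_params takes no time and is no camera call.
- bot.job_done(): hands the job in, once; it reports no verdict.
The state is a dict: "time": time; "joint_positions": joint angles; "joint_velocities": joint speeds; "joint_torque": joint torques, N m; "tcp_pos": TCP position; "ee_rot": TCP orientation; "contact_force": force on the tool from outside, world axes, zero at the start; "torque": the same for the moment, N m; "opening": opening from 0.0 (shut) to 1.0 (fully open).
Only numpy, scipy, OpenCV 4.12 (cv2) and the standard library are available. Lean on these libraries where they do the work, as an engineer would, in place of code of your own. Each camera call takes 0.05 s, during which the arm holds its last target. There are 200 camera calls.

## Task

Open the bench incubator by its hidden release: with the closed fingertips touch down on the left-hand end of the grey front rim (left as seen from the robot), feel along it to the right until you find the notch, and press the release bar inside the notch fully down so that the lid springs ajar, then take the hand away. Do not touch or pry the lid, do not force anything, and leave the glassware and bottles where they stand.

Things in the scene. Friction and masses are not known exactly. Their poses are not given: they have to be found in the camera images.
- case: Low white bench incubator, fixed, 246 mm deep (x), 376 mm wide (y), 63 mm high. Origin: centre of its underside, on the bench. Own x points to the far, hinged side, y to the left seen from the robot, z up. Grey front rim: flat rigid ledge along the near edge, top at z = 60 mm, x -120 to -80 mm, y -83 to +170 mm. Lid from x = -78 mm on, level with the rim.
- rim_left (a point): Left-hand end of the rim: on the rim's top (case z = 60 mm), at x = -103 mm, y = +170 mm of the case; axes as the case. To its left a white cheek stands 3 mm higher. Begin the slide on the rim 15 to 50 mm to the right of this point; the notch never begins within 95 mm of it.
- rim_right (a point): Right-hand end of the rim, on its top, at case x = -103 mm, y = -83 mm; axes as the case. To its right a white control panel stands 3 mm higher. One notch, 50 mm long in y, is cut in the rim somewhere: its centre lies at case y -50 to +50 mm, differs each run and is not reported; feel or look for it. It spans x -120 to -86 mm, open to front and top; a 6 mm rail at rim height behind.
- catch (a joint): Release bar: runs hidden under the whole rim, reached only through the notch, whose floor it forms. Its top is 8 mm below the rim top at rest; it moves straight down. Value in m: 0 at rest, 0.006 fully down (14 mm below the rim top). It resists with about 3 to 7 N, stays where it is left, and is geared to the lid.
- lid (a joint): White lid, 192 by 246 by 11 mm, behind the rim, hinged along its far edge. Value: opening angle in rad, 0 shut, about 0.17 (front edge 32 mm up) when the release bar is fully down, to which it is geared. Not to be touched.
- dropper: Bystander: amber dropper bottle, 40 mm wide, 90 mm tall, loose, to the left of the case; origin under its centre.
- beaker: Bystander: glass beaker, 60 mm wide, 75 mm tall, loose, between robot and case; origin under its centre.
- flask: Bystander: conical glass flask, 66 mm wide, 92 mm tall, loose, to the left of the case; origin under its centre.
- washbottle: Bystander: white wash bottle, 72 mm wide, 185 mm tall with its spout, loose, to the right of the case; origin under its centre.
- latch: Fixed carrier of the release bar inside the case; its origin and axes coincide with those of the case. Contact with the bar counts as contact with this.

How it is judged:
On the way, in this order (a step that is already met when the one before it is completed fails the run):
1. closed fingertips touch the left-hand end of the front rim (contact force between the fingers and case above 0.3 N and y of the grasp point in the frame of case above 0.11 m and x of the grasp point in the frame of case below -0.075 m and value of joint catch below 0.001 m), for 0.05 s.
2. the fingertips, further to the right, still touch the rim (contact force between the fingers and case above 0.3 N and y of the grasp point in the frame of case below 0.1 m and x of the grasp point in the frame of case below -0.075 m and value of joint catch below 0.001 m), for 0.05 s.
3. the release bar is pressed fully down by the fingers (value of joint catch above 0.005 m and contact force between the fingers and latch above 0.3 N), for 0.1 s.
At the end, for the whole second after the job is handed in: The release bar is at least 5 mm of its 6 mm down, the lid stands ajar (over 0.14 rad) and at rest, and all four bystanders stand upright within 20 mm of their start (value of joint catch above 0.005 m and value of joint lid above 0.14 rad and velocity of joint lid below 0.05 rad/s and distance of each of dropper, beaker, flask, washbottle from where it was at the start of the episode below 0.02 m and angle between each of dropper, beaker, flask, washbottle's own z axis and vertical below 0.2 rad); the robot touches nothing.
It fails at once if the lid is touched or pried (over 2 N) (contact force between any of the fingers, the arm and lid above 2 N).
It fails at once if rim or bar is forced with more than 60 N (contact force between the fingers and case above 60 N or contact force between the fingers and latch above 60 N).
It fails at once if a bystander is lifted, carried, shoved more than 20 mm or tipped (distance of any of dropper, beaker, flask, washbottle from where it was at the start of the episode above 0.02 m or not (angle between dropper's own z axis and vertical below 0.35 rad) or not (angle between beaker's own z axis and vertical below 0.35 rad) or not (angle between flask's own z axis and vertical below 0.35 rad) or not (angle between washbottle's own z axis and vertical below 0.35 rad)).
It also fails if it takes over 72 s, if anything falls off the work surface, if the arm or the gripper's body presses on something with over 40 N, if the wrist force passes 120 N, or if a joint passes its speed limit or range.

## Working session

There is one attempt and no reset: what is moved stays moved. The work goes in short steps, Python scripts to look and compute and a tool call to move; the robot and the scene stay as the last step left them, time stands still between calls to the robot, and variables do not carry over. Pictures are saved under pics/ and viewed, about 8 in all and at most 12, crops included, and the job is handed in when it is done.

Besides the shell and the picture viewer there is one more tool, called after "Request:" by a JSON object that holds its "op" and its "data", one argument or row to a line. send_rows: Moves the arm, as the interface text tells. Its arguments: {"type":"object","properties":{"motion":{"type":"array"},"squeeze":{"type":"number"}},"required":["motion"]}

```bash
mkdir -p pics; python3 - <<'E'
from cell import sensors,get_image,camera_params
import cv2,numpy as np
print(sensors.sense())
for n in("top","side"):
    im=get_image(n); cv2.imwrite(f"pics/{n}0.png",im)
    p=camera_params(n); print(n,p); R=cv2.Rodrigues(np.array(p["rvec"]))[0]; print(-R.T@np.array(p["tvec"]).ravel())
E
```

```text
{'time': 0.0, 'joint_positions': array([-1.2354827 ,  0.41796453, -0.01027068,  1.61418886,  0.00467788,
        1.11069323, -0.05301194]), 'joint_velocities': array([-0.00147608, -0.00121001, -0.00190018, -0.00026809,  0.00052617,
        0.00120109,  0.00059239]), 'joint_torque': array([ 9.80151926e-04, -8.51242089e+01,  6.39320668e-01, -4.25999808e+01,
       -4.87849116e-02,  1.84927712e-02,  1.43325906e-04]), 'tcp_pos': array([0.22985739, 0.58078326, 0.20482515]), 'ee_rot': array([-3.14036536e+00,  8.51859294e-05,  2.76473607e+00]), 'contact_force': array([1.16437883, 0.07025312, 0.08216278]), 'torque': array([ 0.01480205, -0.00353751,  0.02385833]), 'opening': 0.9988679186847227}
top {'K': array([[496.36394598,   0.        , 278.81596245],
       [  0.        , 496.36394598, 213.11447786],
       [  0.        ,   0.        ,   1.        ]]), 'D': array([-0.06866855,  0.        ,  0.        ,  0.        ,  0.        ]), 'rvec': array([ 2.06272457, -2.17579515,  0.22126621]), 'tvec': array([0.05608837, 0.61011621, 0.95783886])}
[0.41033169 0.03724334 1.05975649]
side {'K': array([[489.69862852,   0.        , 274.88216479],
       [  0.        , 489.69862852, 206.3586832 ],
       [  0.        ,   0.        ,   1.        ]]), 'D': array([-0.12071413,  0.        ,  0.        ,  0.        ,  0.        ]), 'rvec': array([ 0.24577009, -2.86717138,  1.06032332]), 'tvec': array([0.6330991 , 0.09013268, 1.21494704])}
[0.48228058 0.82067946 0.98940657]
```

View pics/top0.png

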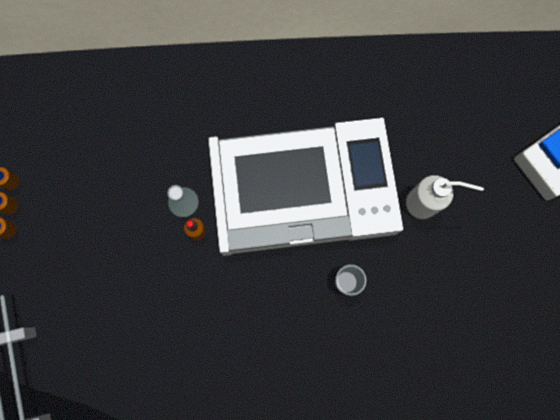

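View pics/side0.png

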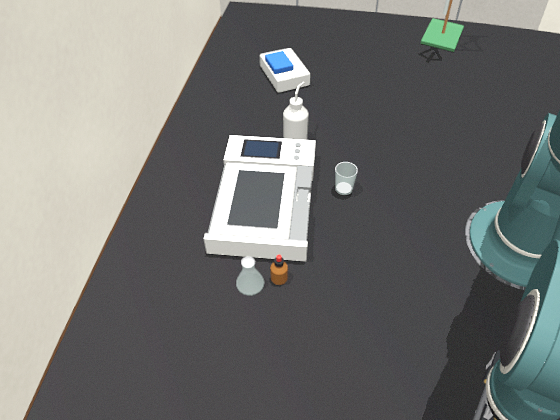

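The top view shows the case with corners near (210,138), (385,119), (402,232) and (221,252). The notch is at about columns 289–313, row 233. The flask is at (182,200), the dropper at (194,228), the beaker at (350,281) and the wash bottle at (432,195). The side view agrees with this.

```bash
cat > h.py <<'E'
import cv2,numpy as np
from cell import camera_params
def ray(n,uv,z):
    p=camera_params(n);R=cv2.Rodrigues(np.array(p["rvec"]))[0];C=-R.T@np.array(p["tvec"]).ravel()
    q=cv2.undistortPoints(np.float64(uv).reshape(-1,1,2),p["K"],p["D"]).reshape(-1,2)
    d=np.c_[q,np.ones(len(q))]@R
    return C+d*((z-C[2])/d[:,2])[:,None]
def proj(n,X):
    p=camera_params(n);return cv2.projectPoints(np.float64(X).reshape(-1,1,3),p["rvec"],p["tvec"],p["K"],p["D"])[0].reshape(-1,2)
E
python3 - <<'E'
import cv2,numpy as np
from h import *
im=cv2.imread("pics/top0.png");g=cv2.cvtColor(im,cv2.COLOR_BGR2GRAY)
m=(g>95).astype(np.uint8);m[:100]=0
m=cv2.morphologyEx(m,cv2.MORPH_OPEN,np.ones((3,3)))
cs=[c for c in cv2.findContours(m,0,2)[0] if cv2.contourArea(c)>100]
for c in cs:
    print(cv2.contourArea(c),cv2.boundingRect(c))
c=max([c for c in cs if cv2.boundingRect(c)[0]>150 and cv2.boundingRect(c)[0]<300],key=cv2.contourArea)
b=cv2.boxPoints(cv2.minAreaRect(c));print(b);w=ray("top",b,.063);print(w)
print(np.linalg.norm(np.diff(w,axis=0),axis=1))
crop=cv2.resize(im[110:310,165:465],None,fx=2.6,fy=2.6,interpolation=cv2.INTER_CUBIC)
cv2.imwrite("pics/c1.png",crop)
E
```

```text
620.5 (0, 296, 25, 124)
344.5 (336, 271, 21, 24)
340.5 (175, 190, 22, 26)
182.5 (168, 185, 16, 16)
1104.0 (417, 175, 66, 38)
1191.5 (523, 126, 37, 70)
20315.5 (208, 117, 196, 137)
[[205.28406 137.03616]
 [389.69876 115.11276]
 [403.62305 232.24063]
 [219.20834 254.16403]]
[[ 0.78449003  0.17038835  0.063     ]
 [ 0.81386109 -0.22604274  0.063     ]
 [ 0.55850892 -0.22906362  0.063     ]
 [ 0.53385858  0.1481169   0.063     ]]
[0.39751763 0.25537004 0.37798517]
```

View pics/c1.png

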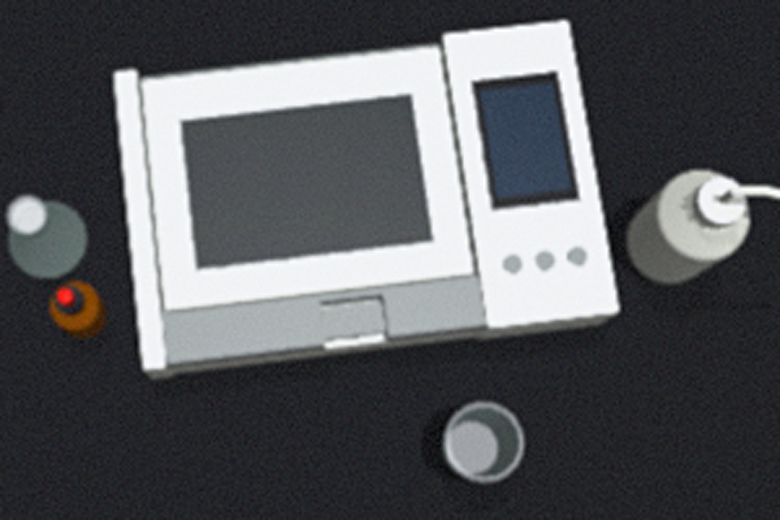

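The crop shows the rim from about (165,310) to (485,325). The notch spans about x 322–385. Case-top corners are near (115,71), (570,20), (619,312) and (143,369).

```bash
python3 - <<'E'
from h import *
f=lambda P:(np.float64(P)+.5)/2.6-.5+[165,110]
cr=f([(115,71),(570,20),(619,312),(143,369)])
W=ray("top",cr,.063)[:,:2]; L=np.array([(.123,.188),(.123,-.188),(-.123,-.188),(-.123,.188)])
lc=L.mean(0);wc=W.mean(0);H=(L-lc).T@(W-wc);U,S,Vt=np.linalg.svd(H);R=Vt.T@np.diag([1,np.linalg.det(Vt.T@U.T)])@U.T
t=wc-R@lc;yaw=np.arctan2(R[1,0],R[0,0]);print("case",t,yaw,"res mm",1e3*(W-(L@R.T+t)))
inv=lambda P:(np.asarray(P)[:,:2]-t)@R
print("rim back/front ends",inv(ray("top",f([(165,310),(475,276),(166,362),(487,327)]),.06)))
print("notch back L,R / front R",inv(ray("top",f([(321,302),(382,296),(386,336)]),.06)), "front bar edge L,R at z52",inv(ray("top",f([(325,347),(385,340)]),.052)))
np.savez("case.npz",R=R,t=t,yaw=yaw)
for n,P in dict(flask=(48,240),dropper=(78,312),beaker=(478,447),wash=(670,250)).items(): w=ray("top",f([P]),.03);print(n,w,inv(w))
for y in(.135,.09,0,-.083): print(y,R@[-.103,y]+t)
E
```

```text
case [ 0.67405549 -0.0328054 ] 0.06519495474687875 res mm [[-0.40661592 -0.14583254]
 [ 0.20239478 -0.62629456]
 [ 0.29737598  0.57535459]
 [-0.09315484  0.19677251]]
rim back/front ends [[-0.07830632  0.16684501]
 [-0.08011971 -0.0791757 ]
 [-0.11931128  0.17014493]
 [-0.12161606 -0.08262712]]
notch back L,R / front R [[-0.08642266  0.04435165]
 [-0.08734056 -0.00394264]
 [-0.11925249 -0.00287818]] front bar edge L,R at z52 [[-0.12111807  0.04527576]
 [-0.12120223 -0.00239482]]
flask [[0.6534637  0.22530182 0.03      ]] [[-0.00373267  0.25890041]]
dropper [[0.59235261 0.20185859 0.03      ]] [[-0.06624123  0.2394883 ]]
beaker [[ 0.46674359 -0.11301371  0.03      ]] [[-0.21209695 -0.0665318 ]]
wash [[ 0.61808753 -0.28423383  0.03      ]] [[-0.07222931 -0.24724804]]
0.135 [0.56247922 0.09519748]
0.09 [0.56541091 0.05029308]
0 [ 0.5712743  -0.03951572]
-0.083 [ 0.57668165 -0.12233939]
```

Request:
{"op": "send_rows", "data": {
  "motion": [
    [[0, 0, 0, -3, -2, 0.4, 0], [0, 0, 0, -6, -4, 0.8, 0], [0, 0, 0, -9, -6, 1.2, 0], [0, 0, 0, -12, -8, 1.6, 0], [0, 0, 0, -15, -10, 2, 0], [0, 0, 0, -18, -12, 2.4, 0], [0, 0, 0, -21, -14, 2.8, 0], [0, 0, 0, -24, -16, 3.2, 0]]
  ],
  "squeeze": 20
}}

```text
time: 0.77
tcp_pos: [0.3949, 0.3424, 0.1732]
ee_rot: [-3.141, -0.0, 2.765]
contact_force: [1.1, 0.5, -0.3]
opening: 0.468
```

Request:
{"op": "send_rows", "data": {
  "motion": [
    [[0, 0, -0.06, -3.1, -2.1, 0.5, 0], [0, 0, -0.12, -6.2, -4.2, 1.0, 0], [0, 0, -0.18, -9.3, -6.3, 1.5, 0], [0, 0, -0.24, -12.4, -8.4, 2, 0], [0, 0, -0.3, -15.5, -10.5, 2.5, 0], [0, 0, -0.36, -18.6, -12.6, 3, 0], [0, 0, -0.42, -21.7, -14.7, 3.8, 0], [0, 0, -0.442, -24.7, -16.8, 4.5, 0]]
  ]
}}

```text
time: 1.43
tcp_pos: [0.5628, 0.0951, 0.128]
ee_rot: [-3.141, -0.0, -3.073]
contact_force: [0.9, 1.1, 0.3]
opening: 0.008
```

Request:
{"op": "send_rows", "data": {
  "motion": [
    [[0, 0, 0, 0, 0, 0.5, 0], [0, 0, 0, 0, 0, 1, 0], [0, 0, 0, 0, 0, 1.5, 0], [0, 0, 0, 0, 0, 2, 0], [0, 0, 0, 0, 0, 2.5, 0], [0, 0, 0, 0, 0, 3, 0], [0, 0, 0, 0, 0, 3.5, 0], [0, 0, 0, 0, 0, 3.5, 0]]
  ]
}}

```text
time: 2.1
tcp_pos: [0.5615, 0.0973, 0.0925]
ee_rot: [-3.141, -0.001, -3.076]
contact_force: [-0.8, -0.0, 0.4]
opening: 0.004
```

```bash
python3 - <<'E'
from h import *
from cell import sensors,get_image
s=sensors.sense();print(s["time"],s["tcp_pos"],s["ee_rot"],s["contact_force"],s["opening"])
z=np.load("case.npz");print("in case",(s["tcp_pos"][:2]-z["t"])@z["R"],z["yaw"])
a=get_image("top");b=get_image("side");cv2.imwrite("pics/s1.png",b);
p=np.hstack([cv2.resize(x,None,fx=2.4,fy=2.4,interpolation=cv2.INTER_CUBIC) for x in(a[150:310,190:350],b[150:310,200:360])]);cv2.imwrite("pics/n1.png",p)
print(proj("side",s["tcp_pos"]),proj("top",s["tcp_pos"]))
E
```

```text
2.1 [0.56151875 0.09726413 0.09250911] [-3.14132891e+00 -1.12700044e-03 -3.07574480e+00] [-0.80535806 -0.04453393  0.39484803] 0.003998215811799456
in case [-0.10382379  0.13712484] 0.06519495474687875
[[301.18189417 220.42721167]] [[242.83536906 237.09810805]]
```

View pics/n1.png

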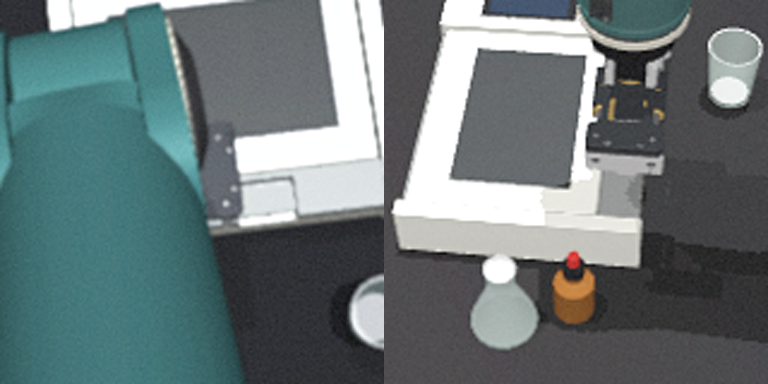

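The crops show the fingers shut, hanging over the left part of the rim. The tip in the side crop is at about (626,168), which matches the projection. Next I descend and feel for the rim.

Request:
{"op": "send_rows", "data": {
  "motion": [
    [[0, 0, 0, 0, 0, 0.6, 0], [0, 0, 0, 0, 0, 1.2, 0], [0, 0, 0, 0, 0, 1.8, 0], [0, 0, 0, 0, 0, 2.4, 0], [0, 0, 0, 0, 0, 2.8, 0], [0, 0, 0, 0, 0, 2.9, 0], [0, 0, 0, 0, 0, 2.9, 0], [0, 0, 0, 0, 0, 2.9, 0]]
  ]
}}

```text
time: 2.87
tcp_pos: [0.5622, 0.0969, 0.0645]
ee_rot: [-3.141, 0.0, -3.076]
contact_force: [0.6, 0.1, 0.2]
opening: 0.006
```

Request:
{"op": "send_rows", "data": {
  "motion": [
    [[0, 0, 0, 0, 0, 0.05, 0], [0, 0, 0, 0, 0, 0.1, 0], [0, 0, 0, 0, 0, 0.15, 0], [0, 0, 0, 0, 0, 0.2, 0], [0, 0, 0, 0, 0, 0.25, 0], [0, 0, 0, 0, 0, 0.3, 0], [0, 0, 0, 0, 0, 0.3, 0], [0, 0, 0, 0, 0, 0.3, 0]]
  ]
}}

```text
time: 3.53
tcp_pos: [0.5621, 0.0969, 0.0614]
ee_rot: [-3.141, -0.0, -3.076]
contact_force: [-0.9, -0.7, 0.1]
opening: 0.006
```

Request:
{"op": "send_rows", "data": {
  "motion": [
    [[0, 0, 0, 0, 0, 0.03, 0], [0, 0, 0, 0, 0, 0.06, 0], [0, 0, 0, 0, 0, 0.09, 0], [0, 0, 0, 0, 0, 0.12, 0], [0, 0, 0, 0, 0, 0.15, 0], [0, 0, 0, 0, 0, 0.15, 0], [0, 0, 0, 0, 0, 0.15, 0], [0, 0, 0, 0, 0, 0.15, 0]]
  ]
}}

```text
time: 4.2
tcp_pos: [0.5622, 0.097, 0.0605]
ee_rot: [3.142, 0.0, -3.076]
contact_force: [-3.5, -0.2, 9.9]
opening: 0.008
```

Contact is about 10 N at z ≈ 60 mm, as expected. Now I slide right.

Request:
{"op": "send_rows", "data": {
  "motion": [
    [[0, 0, 0, 0, -0.5, 0, 0], [0, 0, 0, 0, -1, 0, 0], [0, 0, 0, 0, -1.5, 0, 0], [0, 0, 0, 0, -2, 0, 0], [0, 0, 0, 0, -2.5, 0, 0], [0, 0, 0, 0, -3, 0, 0], [0, 0, 0, 0, -3.5, 0, 0], [0, 0, 0, 0, -4, 0, 0]]
  ]
}}

```text
time: 4.87
tcp_pos: [0.5653, 0.0578, 0.0605]
ee_rot: [3.141, 0.001, -3.076]
contact_force: [-0.4, 5.5, 6.1]
opening: 0.004
```

Request:
{"op": "send_rows", "data": {
  "motion": [
    [[0, 0, 0, 0, -0.3, 0, 0], [0, 0, 0, 0, -0.6, 0, 0], [0, 0, 0, 0, -0.9, 0, 0], [0, 0, 0, 0, -1.2, 0, 0], [0, 0, 0, 0, -1.5, 0, 0], [0, 0, 0, 0, -1.8, 0, 0], [0, 0, 0, 0, -2.1, 0, 0], [0, 0, 0, 0, -2.4, 0, 0]]
  ]
}}

```text
time: 5.53
tcp_pos: [0.5667, 0.0336, 0.0603]
ee_rot: [3.141, 0.001, -3.076]
contact_force: [-0.1, 3.6, 4.5]
opening: 0.006
```

Request:
{"op": "send_rows", "data": {
  "motion": [
    [[0, 0, 0, 0, -0.3, 0.01, 0], [0, 0, 0, 0, -0.6, 0.01, 0], [0, 0, 0, 0, -0.9, 0.01, 0], [0, 0, 0, 0, -1.2, 0.01, 0], [0, 0, 0, 0, -1.5, 0.01, 0], [0, 0, 0, 0, -1.8, 0.01, 0], [0, 0, 0, 0, -2.1, 0.01, 0], [0, 0, 0, 0, -2.4, 0.01, 0]]
  ]
}}

```text
time: 6.2
tcp_pos: [0.5683, 0.0098, 0.0603]
ee_rot: [3.141, 0.001, -3.076]
contact_force: [-0.3, 5.6, 7.1]
opening: 0.008
```

Request:
{"op": "send_rows", "data": {
  "motion": [
    [[0, 0, 0, 0, -0.2, 0, 0], [0, 0, 0, 0, -0.4, 0, 0], [0, 0, 0, 0, -0.6, 0, 0], [0, 0, 0, 0, -0.8, 0, 0], [0, 0, 0, 0, -1.0, 0, 0], [0, 0, 0, 0, -1.2, 0, 0], [0, 0, 0, 0, -1.4, 0, 0], [0, 0, 0, 0, -1.6, 0, 0]]
  ]
}}

```text
time: 6.87
tcp_pos: [0.5688, -0.0072, 0.0597]
ee_rot: [-3.141, -0.0, -3.077]
contact_force: [-0.5, -0.0, 0.1]
opening: 0.003
```

The upward force dropped to zero at case y ≈ 0.033, so the fingers are over the notch, as the camera predicted. I'll centre in the notch at y ≈ 0.021, then press.

Request:
{"op": "send_rows", "data": {
  "motion": [
    [[0, 0, 0, 0, -0.3, 0, 0], [0, 0, 0, 0, -0.6, 0, 0], [0, 0, 0, 0, -0.9, 0, 0], [0, 0, 0, 0, -1.2, 0, 0], [0, 0, 0, 0, -1.2, 0.1, 0], [0, 0, 0, 0, -1.2, 0.2, 0], [0, 0, 0, 0, -1.2, 0.4, 0], [0, 0, 0, 0, -1.2, 0.4, 0]]
  ]
}}

```text
time: 7.53
tcp_pos: [0.5695, -0.0186, 0.0555]
ee_rot: [3.142, -0.0, -3.076]
contact_force: [-0.4, 0.8, 0.1]
opening: 0.004
```

```bash
python3 - <<'E'
from h import *
from cell import sensors
s=sensors.sense();z=np.load("case.npz");print(s["tcp_pos"],(s["tcp_pos"][:2]-z["t"])@z["R"],s["contact_force"])
E
```

```text
[ 0.5694521  -0.0185705   0.05545487] [-0.10345378  0.02101944] [-0.36786499  0.77357509  0.08703101]
```

Centred in the notch and inside it (z 55.5 mm, no force). Now I press gradually to 46 mm.

Request:
{"op": "send_rows", "data": {
  "motion": [
    [[0, 0, 0, 0, 0, 0.1, 0], [0, 0, 0, 0, 0, 0.2, 0], [0, 0, 0, 0, 0, 0.3, 0], [0, 0, 0, 0, 0, 0.4, 0], [0, 0, 0, 0, 0, 0.5, 0], [0, 0, 0, 0, 0, 0.6, 0], [0, 0, 0, 0, 0, 0.6, 0], [0, 0, 0, 0, 0, 0.6, 0]]
  ]
}}

```text
time: 8.2
tcp_pos: [0.5697, -0.0188, 0.0498]
ee_rot: [-3.141, -0.0, -3.076]
contact_force: [0.1, -0.1, 0.1]
opening: 0.002
```

Request:
{"op": "send_rows", "data": {
  "motion": [
    [[0, 0, 0, 0, 0, 0.06, 0], [0, 0, 0, 0, 0, 0.12, 0], [0, 0, 0, 0, 0, 0.18, 0], [0, 0, 0, 0, 0, 0.24, 0], [0, 0, 0, 0, 0, 0.3, 0], [0, 0, 0, 0, 0, 0.35, 0], [0, 0, 0, 0, 0, 0.35, 0], [0, 0, 0, 0, 0, 0.35, 0]]
  ]
}}

```text
time: 8.87
tcp_pos: [0.5697, -0.0188, 0.0463]
ee_rot: [-3.141, -0.0, -3.076]
contact_force: [-0.8, -0.5, 4.1]
opening: 0.005
```

Request:
{"op": "send_rows", "data": {
  "motion": [
    [[0, 0, 0, 0, 0, 0.02, 0], [0, 0, 0, 0, 0, 0.04, 0], [0, 0, 0, 0, 0, 0.06, 0], [0, 0, 0, 0, 0, 0.06, 0], [0, 0, 0, 0, 0, 0.06, 0], [0, 0, 0, 0, 0, 0.06, 0], [0, 0, 0, 0, 0, 0.06, 0], [0, 0, 0, 0, 0, 0.06, 0]]
  ]
}}

```text
time: 9.53
tcp_pos: [0.5697, -0.0188, 0.0461]
ee_rot: [3.142, 0.0, -3.076]
contact_force: [-3.6, 0.2, 10.9]
opening: 0.003
```

Bottomed out at z = 46 mm with 11 N, which is the end stop. I'll retreat straight up, then up and back.

Request:
{"op": "send_rows", "data": {
  "motion": [
    [[0, 0, 0, 0, 0, -0.3, 0], [0, 0, 0, 0, 0, -1, 0], [0, 0, 0, 0, 0, -2, 0], [0, 0, 0, 0.5, 0, -4, 0], [0, 0, 0, 1, 0, -6, 0], [0, 0, 0, 2, 0, -8.5, 0], [0, 0, 0, 3, 0, -11, 0], [0, 0, 0, 4, 0, -13.5, 0]]
  ]
}}

```text
time: 10.2
tcp_pos: [0.5292, -0.0215, 0.1827]
ee_rot: [-3.141, 0.0, -3.077]
contact_force: [0.4, 0.1, -0.6]
opening: 0.006
```

Request:
{"op": "send_rows", "data": {
  "motion": [
    [[0, 0, 0, 0.5, 2, -1, 0], [0, 0, 0, 1, 5, -2, 0], [0, 0, 0, 1.5, 8, -3, 0], [0, 0, 0, 2, 11, -4, 0], [0, 0, 0, 2.5, 14, -5, 0], [0, 0, 0, 3, 17, -5, 0], [0, 0, 0, 3.5, 20, -5, 0], [0, 0, 0, 4, 23, -5, 0]]
  ]
}}

```text
time: 10.87
tcp_pos: [0.4744, 0.2068, 0.232]
ee_rot: [3.141, 0.001, -3.077]
contact_force: [1.0, -0.1, 0.1]
opening: 0.008
```

Request:
{"op": "send_rows", "data": {
  "motion": [
    [[0, 0, 0, 0.5, 3, 0, 0], [0, 0, 0, 1, 6, 0, 0], [0, 0, 0, 1.5, 9, 0, 0], [0, 0, 0, 2, 12, 0, 0], [0, 0, 0, 2, 12, 0, 0], [0, 0, 0, 2, 12, 0, 0], [0, 0, 0, 2, 12, 0, 0], [0, 0, 0, 2, 12, 0, 0]]
  ]
}}

```text
time: 11.53
tcp_pos: [0.4476, 0.3228, 0.2312]
ee_rot: [-3.141, 0.0, -3.078]
contact_force: [0.4, -1.1, -0.2]
opening: 0.005
```

```bash
python3 - <<'E'
from h import *
from cell import sensors,get_image
s=sensors.sense();print(s["time"],s["tcp_pos"],s["contact_force"],abs(s["joint_velocities"]).max())
a=get_image("top");b=get_image("side")
cv2.imwrite("pics/f.png",np.hstack([cv2.resize(x,None,fx=1.5,fy=1.5,interpolation=cv2.INTER_CUBIC) for x in(a[100:320,160:420],b[80:300,190:450])]))
z=np.load("case.npz");R,t=z["R"],z["t"]
# predicted lid front edge corners (case x -.078) for shut and ajar(+32 mm)
for h in(.063,.092): 
  P=[np.r_[R@[-.078,y]+t,h] for y in(.168,-.078)];print(h,proj("top",P).round(1).tolist(),proj("side",P).round(1).tolist())
E
```

```text
11.5333 [0.44756777 0.32277421 0.23116202] [ 0.38466292 -1.06937339 -0.17010691] 0.005124095517916287
0.063 [[227.4, 228.6], [346.9, 214.6]] [[289.0, 237.5], [297.4, 164.8]]
0.092 [[226.0, 226.1], [348.9, 211.8]] [[289.1, 230.0], [297.6, 156.9]]
```

View pics/f.png

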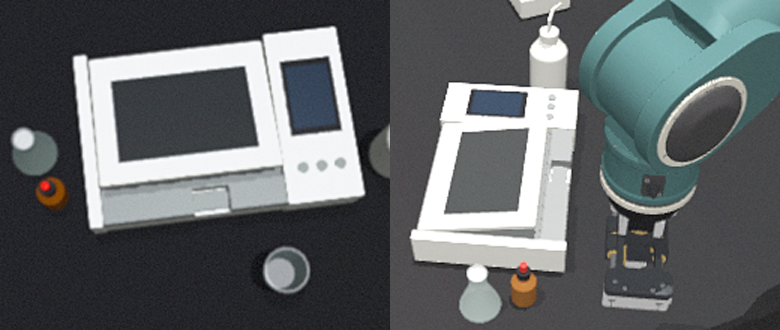

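The final view shows the lid ajar: its front edge is raised, with the right corner at about (540,225) in the side half. The flask, dropper, beaker and wash bottle are where they stood, and the hand is clear.

```bash
python3 -c "
from cell import bot;print(bot.job_done())"
```

```text
the job is handed in; nothing more can be done
None
```

The incubator is open and the job is handed in. `job_done` gives no verdict, so the lid's opening angle is inferred, not measured.

- **Touchdown:** the closed fingertips touched the rim at case y ≈ 0.137 with about 10 N, at z ≈ 60 mm as expected.
- **Finding the notch:** I slid right with 4–7 N of upward force at each reading. It dropped to zero at y ≈ 0.033. That agrees with the notch seen by camera, at y −0.003 to +0.046.
- **Pressing the bar:** I centred at y = 0.021 and pressed to z = 46.1 mm, about 14 mm below the rim top. The force there rose to 11 N, which I took as the end stop. The highest force I read at any point was about 11 N, far below the 60 N limit.
- **Retreat and last checks:** I lifted straight up and moved the hand well clear. The last pictures show the lid ajar and all four bystanders standing where they were. I compared pixel positions only for the beaker and judged the others by eye.
- **Disagreement:** nothing failed. The raised lid edge in the last top view was only roughly consistent with my prediction, about 3–4 pixels off, so I did not use it to measure the angle.

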